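Load the reference block into the reader and shut its drawer

ROBOT

A 7-joint arm with a two-finger parallel gripper is mounted at the origin on the work surface. World frame = base frame: x ahead of the robot, y to its left, z up, the work surface at z = 0. Lengths are in mm, angles in rad, forces in N, time in s.
With the tool pointing down it reaches from about 375 to 925 mm from the base axis. Payload 3.1 kg.
Tool frame: the origin (TCP) lies on the centre line of the jaws, within the pads' length; the fingertips stand 8 mm ahead of it and the grasp point (between the pads) lies 11 mm behind it; z points along the fingers, y is the line along which they close (so a half turn about z gives the same grasp; the last joint's range is limited). The gripper opens to 85 mm and grips with 20 to 120 N. Pads are 22 mm wide; open, the fingers measure 114 mm over their backs; the gripper's body (76 mm by 85 mm) begins 54 mm behind the grasp point. The pads swing forward as they close: fully open they stand 13 mm farther back than shut.
Start: joints at [-1.383, 0.383, 0.044, 1.598, -0.018, 1.161, -0.05], TCP at [183.229, 623.643, 239.269] pointing down, gripper open.
Joint ranges: [-2.61, 2.61], [-0.41, 2.15], [-1.48, 1.57], [0, 2.5], [-1.57, 4.71], [0.05, 1.97], [-2.85, 2.85]. Speed limits (rad/s): [2.79, 2.79, 3.14, 3.14, 3.14, 3.14, 3.14].

INTERFACE

Orientations are given as a rotation vector (axis times angle).
In Python, from plant import bot, optics, models gives the robot as it stands.
- The arm moves only by the tool jog_arm, never from a script. Its argument "plan" is a list that holds one entry, the list of rows, each a list of 6 numbers: the shift along the tool's x, y, z in m, then the turn, a rotation vector about the tool's x, y, z in degrees. A call has 1 to 5 rows; each row is the pose to reach, as a shift and turn from the pose commanded when the call began, along the tool's axes at that moment; what a row does not reach only later rows make up. A row lasts 1/10 s, in which the tool goes at most 50 mm and 8.59 degrees, less where a joint would pass 70% of its speed; a pose out of reach is approached as far as the arm can. A call with a gripper value outside its range is refused whole. "hand" is the closure in counts, from 0 (fully open) to 255 (shut), set as the call begins (left out, the last holds). The fingers move at their own pace and stop on an object; "grip_force" is the grip in N (left out, the last holds). Time passes only in rows, so rows that repeat a pose let the fingers close. It gives the time, the measured TCP pose, the force, the opening and the grip force at its end, in the units of the state.
- bot.sense(): the state, without advancing time (a new reading comes with each control period).
- optics.capture(name): name is "side" or "top" or "wrist"; returns (picture, depth): 480x640x3 uint8, blue, green, red; 480x640 float32, mm along the optical axis (not along the pixel's ray), 0 where there is no reading.
- optics.get_calibration(name): a dict with "fx", "fy", "cx", "cy" (pixels), "dist" ([k1, k2, p1, p2, k3] as OpenCV has them; the pictures are not rectified), "R" (3x3) and "t" (3): a world point X has camera coordinates R X + t. Camera axes: x right, y down, z forward; pixel columns grow to the right and rows downward; lengths in mm; the calibration is good to about 2 mm. A picture is of the moment at which its call begins: read the wrist's pose just before it. get_calibration takes no time and is no camera call; for the wrist camera it gives the pose at the moment of the call.
- bot.sign_off(): hands the job in; it is judged then, once.
Trained networks look in the newest picture that a camera, given by its name, has taken for a name from the list of things; names that differ only in an ending like _2 or _b are one class to them, and where a whole thing is asked for, a point or a joint stands for the part that bears it (a point fixed in the world has none). Each returns a list of dicts, best first, with "confidence" (0 to 1); they miss things now and then, are a little off and sometimes report something else, mostly with a low value. They report only what shows in the picture. A call takes as long as a camera call.
- models.find_in(target, camera): "position" ([x, y, z] in mm, in world coordinates, good to about 4 mm: the middle of the surface that is visible of it).
- models.trace(target, camera): "region" (480x640 bool, what is visible of it).
- models.tip_of(target, camera): "position" ([x, y, z] in mm, in world coordinates, good to about 4 mm: a listed point, or the origin of a listed thing).
The state is a dict: "time_s": time; "joints": joint angles; "qd": joint speeds; "tau": joint torques, N m; "eef_pos": TCP position; "tcp_rot": TCP orientation; "ft_force": force on the tool from outside, world axes, zero at the start; "torque": the same for the moment, N m; "width": finger opening in mm; "gripper_force": force on a finger pad.
Only numpy, scipy, OpenCV 4.12 (cv2) and the standard library are available. Lean on these libraries where they do the work, as an engineer would, in place of code of your own. Each camera call takes 0.05 s, during which the arm holds its last target. There are 200 camera calls.

TASK

Load the tall rectangular reference block upright into the clamp of the open reader drawer: with the block itself press the sprung jaw back until there is room, then slip the block down between jaw and fixed stop until it stands on the tray floor, and let the jaw clamp it. Then push the drawer fully home until it seats in its detent. Leave the other standards and the bottle standing where they are.

Things in the scene. Friction and masses are not known exactly. Their poses are not given: they have to be found in the camera images.
- block_center (a point): Centre of the reference block to load: upright black block with a flat aluminium top and a small white window low in both broad faces, 40 mm wide (its x) x 28 mm thick (its y) x 74 mm tall (z), about 0.16 kg, standing on the bench. This point is 37 mm above its foot. A half turn about z makes no difference.
- pocket (a point): Point on the drawer's aluminium tray floor (16 mm above the bench), midway between the ends of the clamp: the middle of the block's foot ends here. Axes: x in the drawer's closing direction, y from fixed stop towards sprung jaw, z up. The block stands with its 28 mm thickness along y (from -14 to +14 mm). Low end walls, 10 mm high, have inner faces at x = -28 and +28 mm.
- jaw (a joint): Travel of the sprung jaw in m: 0 at rest, 0.028 pressed right back (+y of pocket); about 0.020 with the block clamped. The spring pushes it back with 5 N at rest, 8 N at 0.020, 9 N at the end; let go, it shuts at once.
- jaw_face (a point): Middle of the top edge of the sprung jaw's clamping face; axes as the pocket's. The jaw is a plain steel block 40 mm long (x), 14 mm thick (y), 30 mm high above the floor. At rest its face is at y = -6 mm of pocket (gap to the stop 8 mm); pressed right back it is at y = +22 mm (gap 36 mm).
- drawer (a joint): How far the drawer is open, in m: 0 fully home, 0.15 fully out. It slides with about 0.8 N of friction; from 0.015 to 0.008 a sprung detent resists with up to 4 N more (push with 6 to 12 N to pass it), and below about 0.004 it draws the drawer home and holds it there.
- drawer_front (a point): Centre of the outer face of the drawer's grey front panel, 60 mm above the bench; moves with the drawer. Its x points in the closing direction. The panel is 124 mm wide (y), 12 mm thick, from 12 to 104 mm above the bench; pocket lies 77 mm further along x. Push on this face along +x to close; pushing on its upper half keeps a wide gripper above the reader's top.
- reader: White box-shaped bench instrument, fixed to the bench, 194 mm deep (x) x 204 mm wide (y) x 115 mm high with a grey top plate; origin at the centre of its underside; its front (drawer side) looks along its -x, 95 mm from the origin. The drawer mouth is 120 mm wide and reaches 101 mm above the bench: a block standing on the tray floor (top 90 mm above the bench) clears it by 11 mm.
- round_center (a point): Bystander: centre of the round standard, an upright black cylinder with an aluminium top, 32 mm in diameter, 74 mm tall.
- short_center (a point): Bystander: centre of the short standard, a black block with an aluminium top, 30 x 30 mm, 42 mm tall.
- media_center (a point): Bystander: centre of a glass bottle with a red screw cap, 66 mm in diameter, 130 mm tall, standing upright.
- stop_face (a point): Middle of the top edge of the fixed stop's clamping face, at y = -14 mm of pocket; axes as the pocket's. The stop is a dark steel bar 56 mm long (x), 8 mm thick (its back at y = -22 mm), 13 mm high above the floor. A block held upright with its foot 14 to 20 mm above the floor passes over the stop and meets the upper part of the higher jaw when pushed along +y.

How it is judged:
By the outcome, as a careful person would: the job done as asked, in the order asked, and still so for the second after the job is handed in, with the robot touching nothing.
It also fails if it takes over 48 s, if anything falls off the work surface, if the arm or the gripper's body presses on something with over 40 N, if the wrist force passes 120 N, or if a joint passes its speed limit or range.

## Working session

There is one attempt and no reset: what is moved stays moved. The work goes in short steps, Python scripts to look and compute and a tool call to move; the robot and the scene stay as the last step left them, time stands still between calls to the robot, and variables do not carry over. Pictures are saved under pics/ and viewed, at most 10 in all, crops included, and the job is handed in when it is done.

Besides the shell and the picture viewer there is one more tool, called after "Request:" by a JSON object that holds its "name" and its "arguments", one argument or row to a line. jog_arm: Moves the arm, as the interface text tells. Its arguments: {"type":"object","properties":{"plan":{"type":"array","items":{"type":"array","items":{"type":"array","items":{"type":"number"}}}},"hand":{"type":"number"},"grip_force":{"type":"number"}},"required":["plan"]}

```bash
mkdir -p pics
python3 - <<'E'
from plant import bot,optics,models
import cv2,numpy as np
s=bot.sense();print({k:np.round(v,3).tolist() for k,v in s.items()})
for c in ["top","side"]:
    p,d=optics.capture(c);cv2.imwrite(f"pics/{c}0.png",p)
    for t in ["block_center","pocket","jaw_face","drawer_front","reader","round_center","short_center","media_center","stop_face"]:
        r=models.tip_of(t,c);print(c,t,[(np.round(q["position"]).tolist(),round(q["confidence"],2)) for q in r[:2]])
E
```

```text
{'time_s': 0.0, 'joints': [-1.383, 0.384, 0.044, 1.6, -0.018, 1.161, -0.05], 'qd': [0.002, -0.0, -0.0, -0.001, -0.0, 0.001, -0.001], 'tau': [-0.0, -43.346, 1.024, -24.952, 0.011, 0.012, -0.0], 'eef_pos': [182.987, 622.727, 237.86], 'tcp_rot': [-0.447, -3.109, 0.004], 'ft_force': [0.767, -0.514, -0.279], 'torque': [0.043, -0.027, 0.006], 'gripper_force': 0.0, 'width': 85.312}
top block_center [([589.0, 167.0, 37.0], 0.61)]
top pocket [([487.0, -104.0, 16.0], 0.82)]
top jaw_face [([478.0, -102.0, 45.0], 0.64)]
top drawer_front [([479.0, -25.0, 63.0], 0.79)]
top reader [([510.0, -271.0, -4.0], 0.8)]
top round_center [([486.0, 299.0, 40.0], 0.55), ([419.0, 169.0, 24.0], 0.24)]
top short_center [([419.0, 169.0, 27.0], 0.82)]
top media_center [([742.0, 367.0, 65.0], 0.56)]
top stop_face [([473.0, -99.0, 31.0], 0.78)]
side block_center [([595.0, 172.0, 38.0], 0.68)]
side pocket [([491.0, -99.0, 16.0], 0.65)]
side jaw_face [([481.0, -102.0, 43.0], 0.74)]
side drawer_front [([471.0, -23.0, 59.0], 0.6)]
side reader [([510.0, -270.0, 0.0], 0.67)]
side round_center [([482.0, 306.0, 39.0], 0.67)]
side short_center [([421.0, 170.0, 24.0], 0.77)]
side media_center [([739.0, 364.0, 66.0], 0.82)]
side stop_face [([472.0, -103.0, 28.0], 0.97)]
```

View pictures.

View pics/top0.png

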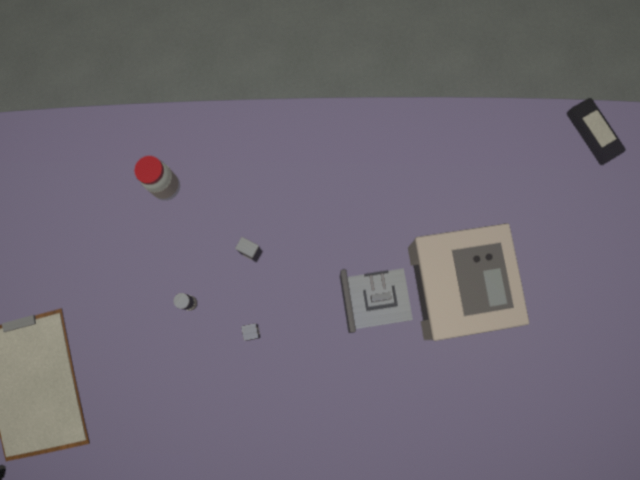

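View pics/side0.png

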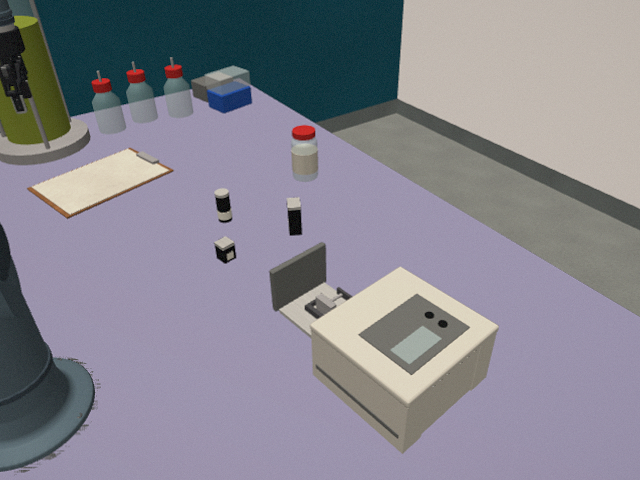

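```bash
cat > h.py <<'E'
from plant import bot,optics,models
import cv2,numpy as np
from scipy.spatial.transform import Rotation as Ro
def pose():
    s=bot.sense();return np.array(s["eef_pos"]),Ro.from_rotvec(s["tcp_rot"]),s
def go(target,yaw=None):
    """tool-frame row (m, deg) to world TCP target; yaw = world angle (deg) of tool y (mod 180), tool straight down"""
    p,R,s=pose();sh=R.inv().apply(np.array(target)-p)/1000
    if yaw is None: rv=np.zeros(3)
    else:
        best=None
        for k in (0,180):
            a=np.radians(yaw+k);y=np.array([np.cos(a),np.sin(a),0]);z=np.array([0,0,-1.]);x=np.cross(y,z)
            D=R.inv()*Ro.from_matrix(np.c_[x,y,z]);v=np.degrees(D.as_rotvec())
            if best is None or np.linalg.norm(v)<np.linalg.norm(best): best=v
        rv=best
    print("row",np.round(sh,4).tolist(),np.round(rv,2).tolist(),"from",np.round(p,1).tolist(),"q",np.round(s["joints"],2).tolist())
def yawnow():
    y=pose()[1].as_matrix()[:,1];return np.degrees(np.arctan2(y[1],y[0]))
def pix(cal,uv,z):
    """intersect pixel rays with world plane z"""
    K=np.array([[cal["fx"],0,cal["cx"]],[0,cal["fy"],cal["cy"]],[0,0,1]])
    n=cv2.undistortPoints(np.float64(uv).reshape(-1,1,2),K,np.array(cal["dist"])).reshape(-1,2)
    R=np.array(cal["R"]);c=-R.T@np.array(cal["t"]);d=np.c_[n,np.ones(len(n))]@R
    return c+d*((z-c[2])/d[:,2])[:,None]
def proj(cal,X):
    K=np.array([[cal["fx"],0,cal["cx"]],[0,cal["fy"],cal["cy"]],[0,0,1]])
    return cv2.projectPoints(np.float64(X).reshape(-1,1,3),cv2.Rodrigues(np.array(cal["R"]))[0],np.float64(cal["t"]),K,np.array(cal["dist"]))[0].reshape(-1,2)
E
python3 - <<'E'
from h import *
p,R,s=pose();print(np.round(R.as_matrix(),3),yawnow())
cal=optics.get_calibration("wrist");Rc=np.array(cal["R"]);c=-Rc.T@np.array(cal["t"])
print("cam in tool",R.inv().apply(c-p).round(1),"fwd",R.inv().apply(Rc[2]).round(3),"right",R.inv().apply(Rc[0]).round(3),cal["fx"])
optics.capture("top");cal=optics.get_calibration("top")
m=models.trace("block_center","top")
for q in m[:2]:
    cs,_=cv2.findContours(q["region"].astype(np.uint8),0,2);k=max(cs,key=cv2.contourArea)
    print(q["confidence"],cv2.minAreaRect(k)); w=pix(cal,cv2.boxPoints(cv2.minAreaRect(k)),74);print(w.round(1).tolist())
go([590,169,240]); go([590,169,300],60)
E
```

```text
[[-0.959  0.282 -0.   ]
 [ 0.282  0.959  0.   ]
 [ 0.     0.    -1.   ]] 73.62773292872066
cam in tool [  69.8   -2.1 -134.4] fwd [-0.273 -0.001  0.962] right [0.    1.    0.001] 343.29441109985504
0.63 ((248.60000610351562, 249.80001831054688), (24.149532318115234, 16.099689483642578), 26.56505012512207)
[[578.8, 192.9, 74.0], [608.2, 178.6, 74.0], [585.4, 134.4, 74.0], [556.2, 148.7, 74.0]]
row [-0.5184, -0.3216, -0.0007] [0.0, 0.0, 0.0] from [183.2, 623.6, 239.2] q [-1.38, 0.38, 0.04, 1.6, -0.02, 1.16, -0.05]
row [-0.5184, -0.3216, -0.0607] [-0.0, 0.0, 13.63] from [183.2, 623.6, 239.2] q [-1.38, 0.38, 0.04, 1.6, -0.02, 1.16, -0.05]
```

```bash
cat >> h.py <<'E'
def plan(target,yaw,dmax=210.,amax=40.,start=None):
    """chunk rows (one per 5-row call) along a straight line to a tool-down pose; yaw exact (deg, of tool y)"""
    if start is None: p=pose()[0];y0=yawnow()
    else: p,y0=np.array(start[:3],float),start[3]
    d=np.array(target)-p;dy=(yaw-y0+180)%360-180
    n=int(max(1,np.ceil(np.linalg.norm(d)/dmax),np.ceil(abs(dy)/amax)))
    for i in range(n):
        a=np.radians(y0+dy*i/n);y=np.array([np.cos(a),np.sin(a),0]);x=np.cross(y,[0,0,-1.])
        s=d/n/1000;print([round(s@x,4),round(s@y,4),round(-s[2],4),0,0,round(-dy/n,2)])
E
python3 - <<'E'
from h import *
plan([590,169,240],-27)
E
```

```text
[np.float64(-0.1728), np.float64(-0.1072), np.float64(-0.0003), 0, 0, np.float64(33.54)]
[np.float64(-0.2033), np.float64(0.0062), np.float64(-0.0003), 0, 0, np.float64(33.54)]
[np.float64(-0.166), np.float64(0.1174), np.float64(-0.0003), 0, 0, np.float64(33.54)]
```

Request:
{"name": "jog_arm", "arguments": {
  "plan": [
    [[-0.035,-0.021,0,0,0,6.7],[-0.069,-0.043,0,0,0,13.4],[-0.104,-0.064,0,0,0,20.1],[-0.138,-0.086,0,0,0,26.8],[-0.173,-0.107,0,0,0,33.5]]
  ],
  "hand": 0
}}

```text
time_s: 1.6
eef_pos: [319.9, 471.0, 239.5]
tcp_rot: [-1.331, -2.846, -0.001]
ft_force: [0.1, -0.4, -0.4]
width: 85.2
gripper_force: 0.0
```

Request:
{"name": "jog_arm", "arguments": {
  "plan": [
    [[-0.041,0.001,0,0,0,6.7],[-0.081,0.002,0,0,0,13.4],[-0.122,0.004,0,0,0,20.1],[-0.163,0.005,0,0,0,26.8],[-0.203,0.006,0,0,0,33.5]]
  ]
}}

```text
time_s: 2.1
eef_pos: [455.5, 319.5, 239.6]
tcp_rot: [-2.095, -2.341, -0.001]
ft_force: [0.1, 0.7, -0.2]
width: 85.7
gripper_force: 0.0
```

Request:
{"name": "jog_arm", "arguments": {
  "plan": [
    [[-0.033,0.023,0,0,0,6.7],[-0.066,0.047,0,0,0,13.4],[-0.1,0.07,0,0,0,20.1],[-0.133,0.094,0,0,0,26.8],[-0.166,0.117,0,0,0,33.5]]
  ]
}}

```text
time_s: 2.6
eef_pos: [590.9, 168.4, 239.6]
tcp_rot: [-2.68, -1.638, -0.001]
ft_force: [0.1, 0.8, 1.1]
width: 85.3
gripper_force: 0.0
```

Run:
```python
from h import *
print(pose()[0],yawnow())
cal=optics.get_calibration("wrist");p,d=optics.capture("wrist");cv2.imwrite("pics/w1.png",p);np.save("d1.npy",d)
print([(q["position"],q["confidence"]) for q in models.tip_of("block_center","wrist")])
for q in models.trace("block_center","wrist")[:2]:
    cs,_=cv2.findContours(q["region"].astype(np.uint8),0,2);k=max(cs,key=cv2.contourArea)
    print(q["confidence"],cv2.minAreaRect(k))
go([590,169,240],-27)
# top-surface points from depth
K=np.array([[cal["fx"],0,cal["cx"]],[0,cal["fy"],cal["cy"]],[0,0,1]])
v,u=np.mgrid[0:480,0:640];g=(d>0)
n=cv2.undistortPoints(np.stack([u[g],v[g]],1).astype(float).reshape(-1,1,2),K,np.array(cal["dist"])).reshape(-1,2)
X=(np.c_[n,np.ones(len(n))]*d[g][:,None]-cal["t"])@np.array(cal["R"])
t=X[(X[:,2]>66)&(X[:,2]<82)&(np.hypot(X[:,0]-590,X[:,1]-169)<45)]
print(len(t),t.mean(0),np.median(t[:,2]))
r=cv2.minAreaRect(t[:,:2].astype(np.float32));print(r,cv2.boxPoints(r).tolist())
print("ft",bot.sense()["time_s"])
```

```text
[590.89727352 168.40799997 239.58845526] -27.1271357134254
[]
0.79 ((316.5, 220.5), (53.0, 31.0), 90.0)
row [0.0028, -0.0035, -0.0003] [0.14, 0.07, -0.28] from [591.8, 164.9, 239.7] q [-0.82, 0.35, 0.59, 1.71, -0.21, 1.14, -0.64]
1371 [589.05112673 169.25641126  73.84280495] 73.86188428450434
((588.9367065429688, 168.66323852539062), (39.5687141418457, 27.84260368347168), 62.49164962768555) [[567.4513549804688, 157.5455780029297], [592.1461791992188, 144.68568420410156], [610.4220581054688, 179.78089904785156], [585.7272338867188, 192.6407928466797]]
ft 2.75
```

View pics/w1.png

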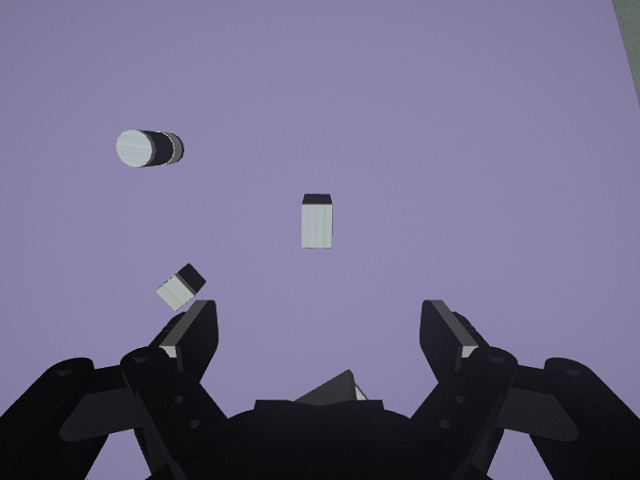

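Request:
{"name": "jog_arm", "arguments": {
  "plan": [
    [[0,0,0.03,0,0,0],[0,0,0.06,0,0,0],[0,0,0.09,0,0,0],[0,0,0.11,0,0,0],[0,0,0.11,0,0,0]]
  ]
}}

```text
time_s: 3.25
eef_pos: [585.8, 170.9, 125.5]
tcp_rot: [-2.672, -1.648, 0.012]
ft_force: [0.7, 0.0, 0.4]
width: 85.2
gripper_force: 0.0
```

Run:
```python
from h import *
go([588.9,168.7,46],-27.5);print(yawnow(),bot.sense()["qd"])
```

```text
row [-0.0002, 0.0043, 0.0795] [-0.37, 0.3, 0.83] from [585.8, 170.9, 125.5] q [-0.78, 0.48, 0.54, 1.8, -0.3, 0.95, -0.58]
-26.67534600607657 [-0.00243024 -0.03957021  0.02906586 -0.0527879   0.01352591  0.02262783
 -0.00970777]
```

Request:
{"name": "jog_arm", "arguments": {
  "plan": [
    [[0,0.002,0.02,0,0,0],[0,0.002,0.034,0,0,0.5],[0,0.002,0.034,0,0,0.5],[0,0.002,0.034,0,0,0.5],[0,0.002,0.034,0,0,0.5]]
  ]
}}

```text
time_s: 3.75
eef_pos: [592.4, 169.0, 96.5]
tcp_rot: [2.684, 1.633, 0.003]
ft_force: [-0.3, -0.4, 0.1]
width: 85.5
gripper_force: 0.0
```

Run:
```python
from h import *
go([588.9,168.7,46],-27.5);print(yawnow(),bot.sense()["qd"])
```

```text
row [-0.002, -0.003, 0.0505] [0.06, -0.09, 0.15] from [592.4, 169.0, 96.5] q [-0.76, 0.53, 0.52, 1.81, -0.33, 0.89, -0.56]
-27.353769657207582 [ 0.00058517 -0.00282733  0.00217672 -0.0028175   0.0007594  -0.00228042
  0.00039249]
```

Request:
{"name": "jog_arm", "arguments": {
  "plan": [
    [[-0.002,-0.003,0.015,0,0,0],[-0.002,-0.003,0.03,0,0,0],[-0.002,-0.003,0.044,0,0,0],[-0.002,-0.003,0.05,0,0,0],[-0.002,-0.003,0.05,0,0,0]]
  ]
}}

```text
time_s: 4.25
eef_pos: [586.5, 167.7, 43.2]
tcp_rot: [-2.684, -1.632, 0.006]
ft_force: [-0.7, 0.3, 0.5]
width: 85.2
gripper_force: 0.0
```

Request:
{"name": "jog_arm", "arguments": {
  "plan": [
    [[0,0,0,0,0,0],[0,0,0,0,0,0],[0,0,0,0,0,0],[0,0,0,0,0,0],[0,0,0,0,0,0]]
  ],
  "hand": 255,
  "grip_force": 60
}}

```text
time_s: 4.75
eef_pos: [588.8, 168.3, 46.0]
tcp_rot: [2.684, 1.632, 0.003]
ft_force: [0.6, -0.2, 1.4]
width: 27.3
gripper_force: 59.6
```

Run:
```python
from h import *
go([588.9,168.7,46],-27.5);s=bot.sense();print(yawnow(),s["width"],s["gripper_force"],s["ft_force"])
```

```text
row [0.0004, -0.0001, 0.0] [0.07, -0.07, 0.12] from [588.8, 168.3, 46.0] q [-0.73, 0.59, 0.49, 1.84, -0.37, 0.8, -0.53]
-27.37675550509304 27.333677370503196 59.607054591178894 [ 0.61194225 -0.24907404  1.43414233]
```

Request:
{"name": "jog_arm", "arguments": {
  "plan": [
    [[0,0,-0.02,0,0,0],[0,0,-0.055,0,0,0],[0,0,-0.095,0,0,0],[0,0,-0.135,0,0,0],[0,0,-0.174,0,0,0]]
  ]
}}

```text
time_s: 5.25
eef_pos: [587.2, 167.9, 220.1]
tcp_rot: [-2.684, -1.632, 0.002]
ft_force: [-0.2, 0.1, -2.2]
width: 27.3
gripper_force: 59.3
```

Run:
```python
from h import *
plan([488,-45,220],7,start=[588.8,168.3,220,-27.4])
```

```text
[np.float64(-0.1179), np.float64(0.0043), np.float64(-0.0), 0, 0, -17.2]
[np.float64(-0.1139), np.float64(-0.0307), np.float64(-0.0), 0, 0, -17.2]
```

Request:
{"name": "jog_arm", "arguments": {
  "plan": [
    [[-0.012,0,0,0,0,-2],[-0.036,0.001,0,0,0,-5],[-0.063,0.002,0,0,0,-9],[-0.09,0.003,0,0,0,-13],[-0.118,0.004,0,0,0,-17.2]]
  ]
}}

```text
time_s: 5.75
eef_pos: [536.0, 60.6, 218.6]
tcp_rot: [-2.406, -2.019, 0.002]
ft_force: [-0.2, 0.1, -2.8]
width: 27.4
gripper_force: 59.4
```

Request:
{"name": "jog_arm", "arguments": {
  "plan": [
    [[-0.03,-0.008,0,0,0,-4],[-0.06,-0.016,0,0,0,-9],[-0.09,-0.024,0,0,0,-14],[-0.114,-0.031,0,0,0,-17.2],[-0.114,-0.031,0,0,0,-17.2]]
  ]
}}

```text
time_s: 6.25
eef_pos: [483.8, -49.8, 218.6]
tcp_rot: [-2.088, -2.345, 0.003]
ft_force: [-0.2, 0.3, -1.5]
width: 27.4
gripper_force: 59.4
```

```bash
cat >> h.py <<'E'
def cloud(cal,d):
    K=np.array([[cal["fx"],0,cal["cx"]],[0,cal["fy"],cal["cy"]],[0,0,1]])
    v,u=np.mgrid[0:480,0:640];g=(d>0)
    n=cv2.undistortPoints(np.stack([u[g],v[g]],1).astype(float).reshape(-1,1,2),K,np.array(cal["dist"])).reshape(-1,2)
    return (np.c_[n,np.ones(len(n))]*d[g][:,None]-cal["t"])@np.array(cal["R"])
E
python3 - <<'E'
from h import *
print(pose()[0],yawnow(),bot.sense()["time_s"])
cal=optics.get_calibration("wrist");p,d=optics.capture("wrist");cv2.imwrite("pics/w2.png",p)
print(pose()[0],yawnow())
X=cloud(cal,d);np.savez("w2.npz",X=X,d=d,**{k:np.array(v) for k,v in cal.items()})
def rect(lo,hi,c,r,name):
    t=X[(X[:,2]>lo)&(X[:,2]<hi)&(np.hypot(X[:,0]-c[0],X[:,1]-c[1])<r)]
    q=cv2.minAreaRect(t[:,:2].astype(np.float32));print(name,len(t),np.median(t[:,2]).round(1),np.round(q[0],1),np.round(q[1],1),round(q[2],1))
rect(42,50,(489,-101),60,"jaw top");rect(26,32,(489,-101),45,"stop+walls z29/26");rect(112,119,(510,-271),170,"reader top");rect(100,107,(479,-25),80,"panel top")
for t in ["pocket","jaw_face","stop_face","drawer_front"]:
    r=models.tip_of(t,"wrist");print(t,[(np.round(q["position"],1).tolist(),round(q["confidence"],2)) for q in r[:2]])
E
```

```text
[483.82842811 -49.79747444 218.56508573] 6.618179845138203 6.25
[485.19665256 -47.21936771 218.82065302] 6.722189572349902
jaw top 0 nan [0. 0.] [0. 0.] 0.0
stop+walls z29/26 1 26.2 [522.9 -85.7] [0. 0.] 0.0
reader top 1042 114.4 [ 499.4 -199.7] [202.5  45.6] 6.4
panel top 2618 103.6 [476.  -33.3] [124.1  12.5] 7.8
pocket []
jaw_face []
stop_face []
drawer_front [([479.1, -30.2, 61.7], 0.89)]
  return _methods._mean(a, axis=axis, dtype=dtype,
  ret = ret.dtype.type(ret / rcount)
```

View pics/w2.png

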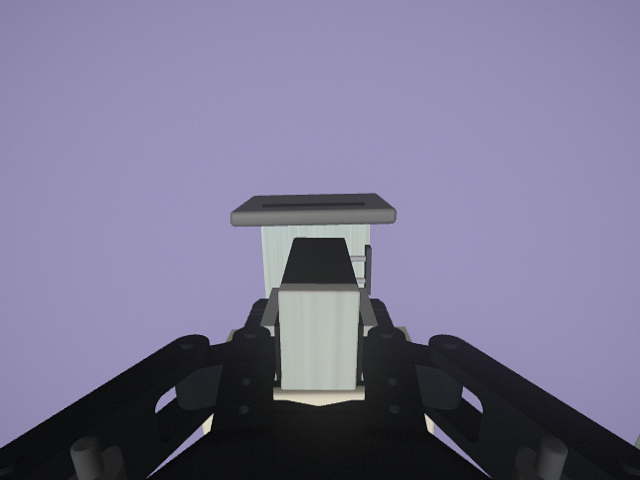

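Request:
{"name": "jog_arm", "arguments": {
  "plan": [
    [[-0.025,0,0,0,0,0],[-0.06,0,0,0,0,0],[-0.1,0,0,0,0,-0.5],[-0.13,0,0,0,0,-0.8],[-0.145,0,0,0,0,-0.8]]
  ]
}}

```text
time_s: 7.0
eef_pos: [505.0, -191.7, 219.4]
tcp_rot: [2.066, 2.364, -0.003]
ft_force: [-0.5, -0.5, -1.7]
width: 27.4
gripper_force: 59.4
```

Request:
{"name": "jog_arm", "arguments": {
  "plan": [
    [[0,0,0,0,0,0],[0,0,0,0,0,0],[0,0,0,0,0,0],[0,0,0,0,0,0]]
  ]
}}

```text
time_s: 7.4
eef_pos: [504.8, -187.0, 219.0]
tcp_rot: [-2.06, -2.37, -0.001]
ft_force: [0.4, -0.4, -2.7]
width: 27.4
gripper_force: 59.4
```

```bash
python3 - <<'E' 2>/dev/null
from h import *
print(pose()[0],yawnow(),bot.sense()["time_s"])
cal=optics.get_calibration("wrist");p,d=optics.capture("wrist");cv2.imwrite("pics/w3.png",p)
print(pose()[0],yawnow())
X=cloud(cal,d);np.savez("w3.npz",X=X,d=d,**{k:np.array(v) for k,v in cal.items()})
def rect(lo,hi,c,r,name):
    t=X[(X[:,2]>lo)&(X[:,2]<hi)&(np.hypot(X[:,0]-c[0],X[:,1]-c[1])<r)]
    q=cv2.minAreaRect(t[:,:2].astype(np.float32));print(name,len(t),np.median(t[:,2]).round(1),np.round(q[0],1),np.round(q[1],1),round(q[2],1))
rect(43,49,(489,-101),60,"jaw top");rect(27,31,(489,-101),45,"stop");rect(100,107,(479,-25),80,"panel top")
for t in ["pocket","jaw_face","stop_face","drawer_front"]:
    r=models.tip_of(t,"wrist");print(t,[(np.round(q["position"],1).tolist(),round(q["confidence"],2)) for q in r[:2]])
E
```

```text
[ 504.77825602 -186.95886983  219.02194734] 8.012873181984071 7.4
[ 504.75245515 -187.28315968  219.12570887] 7.993052078471394
jaw top 781 46.3 [ 486.3 -103.4] [13.  39.3] 8.0
stop 625 28.7 [ 493.9 -101.7] [61.5 64.1] 8.2
panel top 3505 103.4 [476.  -34.3] [123.6  11.1] 7.9
pocket [([482.9, -102.9, 14.5], 0.71)]
jaw_face [([485.5, -101.9, 39.9], 0.9)]
stop_face [([473.8, -105.0, 28.7], 0.65)]
drawer_front [([476.5, -28.2, 58.3], 0.81)]
```

View pics/w3.png

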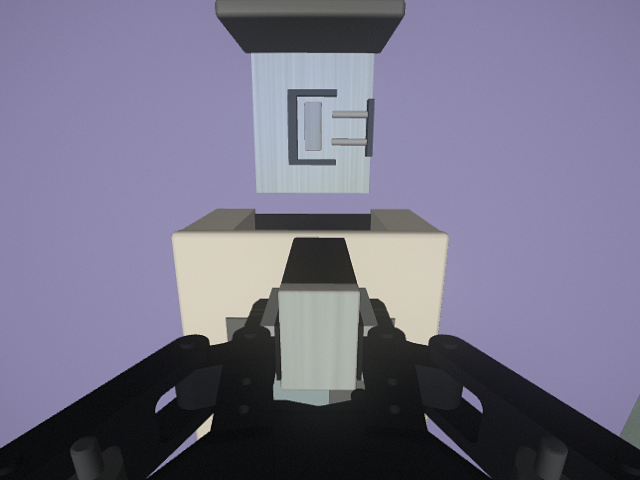

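```bash
cat >> h.py <<'E'
YAW=8.0;PK=np.array([485.4,-103.8,16.]);_a=np.radians(YAW)
PY=np.array([np.cos(_a),np.sin(_a),0]);PX=np.array([np.sin(_a),-np.cos(_a),0])
def W(x,y,z): return PK+x*PX+y*PY+np.array([0,0,z])   # pocket -> world
def L(p): q=np.array(p)-PK;return np.array([q@PX,q@PY,q[2]])
E
python3 - <<'E'
from h import *
X=np.load("w3.npz")["X"];l=np.array([(X-PK)@PX,(X-PK)@PY,X[:,2]-16]).T
m=(abs(l[:,2]-13)<1.5)&(abs(l[:,0])<40)&(l[:,1]<-8)&(l[:,1]>-40);print("stop",m.sum(),np.percentile(l[m],[1,50,99],0).round(1).tolist())
m=(abs(l[:,2]-30)<2)&(abs(l[:,0])<40)&(abs(l[:,1])<20);print("jaw",np.percentile(l[m],[1,50,99],0).round(1).tolist())
for n,s in(("wall-",-1),("wall+",1)):
    m=(abs(l[:,2]-10)<1.5)&(l[:,0]*s>22)&(l[:,0]*s<40)&(abs(l[:,1])<20);print(n,m.sum(),np.percentile(l[m],[1,50,99],0).round(1).tolist())
plan(W(0,-28,203),YAW)
E
```

```text
stop 569 [[-27.6, -22.0, 11.6], [-0.7, -18.0, 12.8], [27.5, -14.0, 14.3]]
jaw [[-19.7, -5.5, 28.5], [-0.4, 1.4, 30.2], [19.4, 7.4, 31.8]]
wall- 291 [[-33.2, -19.2, 8.6], [-30.5, 0.3, 9.8], [-24.5, 19.8, 11.2]]
wall+ 211 [[26.7, -19.4, 8.7], [30.3, 0.1, 9.9], [32.2, 19.6, 11.3]]
[np.float64(0.0866), np.float64(-0.0353), np.float64(0.0003), 0, 0, np.float64(-0.13)]
```

Request:
{"name": "jog_arm", "arguments": {
  "plan": [
    [[0.018,-0.007,0,0,0,0],[0.045,-0.018,0,0,0,0],[0.07,-0.029,0,0,0,0],[0.087,-0.035,0.01,0,0,0],[0.087,-0.035,0.03,0,0,0]]
  ],
  "hand": 255,
  "grip_force": 110
}}

```text
time_s: 8.15
eef_pos: [458.4, -104.6, 190.2]
tcp_rot: [2.059, 2.372, 0.007]
ft_force: [1.3, 0.5, -1.7]
width: 26.8
gripper_force: 108.3
```

Request:
{"name": "jog_arm", "arguments": {
  "plan": [
    [[0,0,0.025,0,0,0],[0,0,0.05,0,0,0],[0,0,0.075,0,0,0],[0,0,0.085,0,0,0],[0,0,0.085,0,0,0]]
  ]
}}

```text
time_s: 8.65
eef_pos: [456.6, -107.6, 103.1]
tcp_rot: [-2.063, -2.366, 0.004]
ft_force: [-0.1, -0.2, -1.7]
width: 27.2
gripper_force: 108.4
```

Request:
{"name": "jog_arm", "arguments": {
  "plan": [
    [[0,0,0,0,0,0],[0,0,0,0,0,0],[0,0,0,0,0,0]]
  ]
}}

```text
time_s: 8.95
eef_pos: [459.1, -107.8, 105.5]
tcp_rot: [2.064, 2.366, 0.003]
ft_force: [0.3, 0.3, -2.2]
width: 27.0
gripper_force: 108.4
```

Run:
```python
from h import *
p,_,s=pose();print(L(p).round(1),s["width"],s["time_s"]);go(W(0,-28,63),YAW)
```

```text
[  0.3 -26.6  89.5] 26.962944299617874 8.95
row [0.0003, -0.0015, 0.0265] [0.16, 0.0, -0.18] from [459.1, -107.8, 105.5] q [-0.45, 0.27, 0.66, 2.15, -0.23, 0.79, 0.5]
```

Request:
{"name": "jog_arm", "arguments": {
  "plan": [
    [[0,-0.001,0.008,0,0,0],[0,-0.001,0.016,0,0,0],[0,-0.001,0.022,0,0,0],[0,-0.001,0.026,0,0,0],[0,-0.001,0.026,0,0,0]]
  ]
}}

```text
time_s: 9.45
eef_pos: [456.1, -107.8, 77.3]
tcp_rot: [-2.064, -2.367, 0.003]
ft_force: [-0.0, 0.6, -1.4]
width: 26.7
gripper_force: 108.4
```

Request:
{"name": "jog_arm", "arguments": {
  "plan": [
    [[0,0.003,0,0,0,0],[0,0.007,0,0,0,0],[0,0.011,0,0,0,0],[0,0.015,0,0,0,0],[0,0.018,0,0,0,0]]
  ]
}}

```text
time_s: 9.95
eef_pos: [471.6, -105.6, 77.4]
tcp_rot: [-2.061, -2.363, 0.007]
ft_force: [-5.5, -0.6, 0.8]
width: 26.7
gripper_force: 108.8
```

Run:
```python
from h import *
p,_,s=pose();print(L(p).round(1),s["width"],s["time_s"],s["ft_force"]);go(W(0,4,63),YAW)
```

```text
[ -0.1 -13.9  61.4] 26.718865567438893 9.95 [-5.50860052 -0.62777566  0.81553141]
row [-0.0, 0.0179, -0.0017] [-0.42, -0.09, -0.17] from [471.6, -105.6, 77.4] q [-0.42, 0.35, 0.63, 2.13, -0.3, 0.75, 0.54]
```

Request:
{"name": "jog_arm", "arguments": {
  "plan": [
    [[0,0.004,-0.001,0,0,0],[0,0.008,-0.001,0,0,0],[0,0.012,-0.001,0,0,0],[0,0.015,-0.001,0,0,0],[0,0.015,-0.001,0,0,0]]
  ]
}}

```text
time_s: 10.45
eef_pos: [484.6, -103.8, 77.6]
tcp_rot: [-2.059, -2.361, 0.011]
ft_force: [-7.5, -1.2, 1.0]
width: 26.7
gripper_force: 108.7
```

Request:
{"name": "jog_arm", "arguments": {
  "plan": [
    [[0,0,0,0,0,0],[0,0,0,0,0,0]]
  ]
}}

```text
time_s: 10.65
eef_pos: [484.2, -103.8, 77.6]
tcp_rot: [-2.059, -2.361, 0.011]
ft_force: [-8.0, -1.9, -1.1]
width: 27.0
gripper_force: 108.7
```

Run:
```python
from h import *
p,_,s=pose();print(L(p).round(1),s["width"],s["time_s"],s["ft_force"],s["torque"]);go(W(0,4,46),YAW)
c,d=optics.capture("side");cv2.imwrite("pics/s4.png",cv2.resize(c[220:380,240:440],None,fx=4,fy=3.75,interpolation=cv2.INTER_CUBIC))
```

```text
[-0.1 -1.2 61.6] 26.98541933811385 10.65 [-7.99505605 -1.87188319 -1.13287583] [-0.26250895  1.79353812  0.09162535]
row [-0.0002, 0.0054, 0.0155] [-0.65, -0.13, -0.19] from [484.2, -103.8, 77.6] q [-0.41, 0.37, 0.62, 2.1, -0.31, 0.77, 0.54]
```

View pics/s4.png

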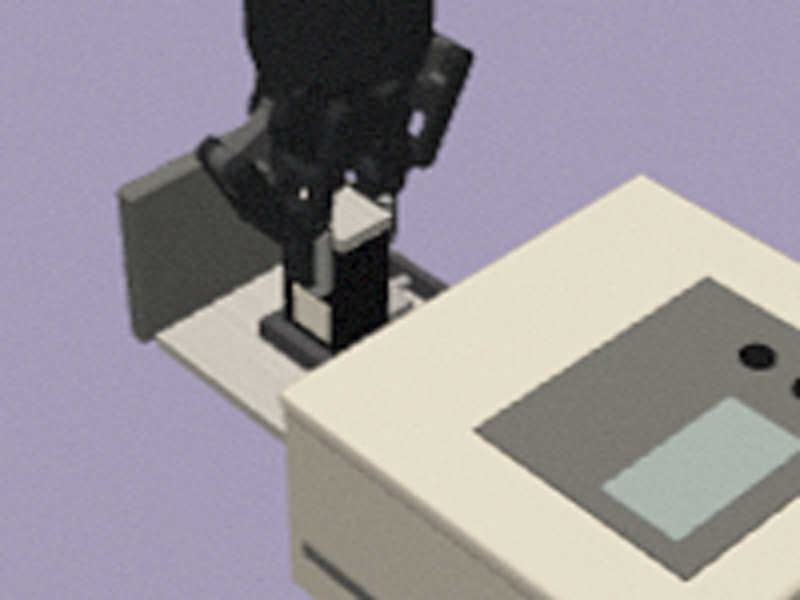

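Request:
{"name": "jog_arm", "arguments": {
  "plan": [
    [[0,0.003,0,-0.3,0,0],[0,0.006,0,-0.7,0,-0.1],[0,0.006,0,-0.7,0,-0.1],[0,0.006,0,-0.7,0,-0.1]]
  ]
}}

```text
time_s: 11.1
eef_pos: [489.5, -103.1, 77.4]
tcp_rot: [-2.062, -2.368, -0.002]
ft_force: [-8.7, -1.6, 0.7]
width: 26.6
gripper_force: 108.9
```

Request:
{"name": "jog_arm", "arguments": {
  "plan": [
    [[0,0,0.002,0,0,0],[0,0,0.004,0,0,0],[0,0,0.006,0,0,0],[0,0,0.008,0,0,0],[0,0,0.008,0,0,0]]
  ]
}}

```text
time_s: 11.6
eef_pos: [489.5, -102.9, 69.3]
tcp_rot: [-2.061, -2.368, -0.002]
ft_force: [-7.8, -1.0, 1.0]
width: 26.5
gripper_force: 109.0
```

Run:
```python
from h import *
p,_,s=pose();print(L(p).round(1),s["width"],s["time_s"],s["ft_force"],s["torque"]);go(W(0,4,46),YAW)
```

```text
[-0.3  4.2 53.3] 26.50113941095902 11.6 [-7.82982341 -0.98873104  0.96463311] [-0.36868968  2.0656231   0.11703002]
row [-0.0003, -0.0002, 0.0073] [-0.03, -0.16, -0.08] from [489.5, -102.9, 69.3] q [-0.4, 0.39, 0.61, 2.1, -0.33, 0.74, 0.56]
```

Request:
{"name": "jog_arm", "arguments": {
  "plan": [
    [[0,0,0.002,0,0,0],[0,0,0.004,0,0,0],[0,0,0.006,0,0,0],[0,0,0.007,0,0,0],[0,0,0.007,0,0,0]]
  ]
}}

```text
time_s: 12.1
eef_pos: [489.7, -102.9, 62.4]
tcp_rot: [-2.061, -2.368, -0.003]
ft_force: [-8.7, -1.8, -0.2]
width: 27.0
gripper_force: 109.0
```

Run:
```python
from h import *
p,_,s=pose();print(L(p).round(1),s["width"],s["time_s"],s["ft_force"],s["torque"]);go(W(0,0.5,46),YAW)
```

```text
[-0.3  4.4 46.4] 27.009856927819886 12.1 [-8.65074584 -1.76260472 -0.16595086] [-0.38607289  2.00612513  0.14257251]
row [-0.0003, -0.0039, 0.0004] [-0.01, -0.16, -0.08] from [489.7, -102.9, 62.4] q [-0.39, 0.4, 0.6, 2.1, -0.34, 0.73, 0.57]
```

Request:
{"name": "jog_arm", "arguments": {
  "plan": [
    [[0,0,0.001,0,0,0],[0,0,0.001,0,0,0],[0,0,0.001,0,0,0]]
  ]
}}

```text
time_s: 12.4
eef_pos: [489.8, -102.9, 62.0]
tcp_rot: [-2.061, -2.367, -0.003]
ft_force: [-10.1, -1.3, 6.1]
width: 26.9
gripper_force: 110.1
```

Request:
{"name": "jog_arm", "arguments": {
  "plan": [
    [[0,-0.001,0,0,0,0],[0,-0.002,0,0,0,0],[0,-0.003,0,0,0,0],[0,-0.004,0,0,0,0],[0,-0.004,0,0,0,0]]
  ]
}}

```text
time_s: 12.9
eef_pos: [487.6, -103.2, 62.0]
tcp_rot: [2.062, 2.369, 0.007]
ft_force: [-6.3, -0.6, 0.7]
width: 26.8
gripper_force: 109.5
```

Run:
```python
from h import *
p,_,s=pose();print(L(p).round(1),s["width"],s["time_s"],s["ft_force"],s["torque"]);go(W(0,0.,46),YAW)
```

```text
[-0.3  2.3 46. ] 26.83894542214942 12.9 [-6.33920327 -0.64998305  0.65807176] [-0.30153496  1.58866754  0.13306153]
row [-0.0003, -0.0023, 0.0] [0.21, -0.12, -0.06] from [487.6, -103.2, 62.0] q [-0.39, 0.4, 0.6, 2.11, -0.34, 0.72, 0.57]
```

Request:
{"name": "jog_arm", "arguments": {
  "plan": [
    [[0,-0.001,0,0,0,0],[0,-0.002,0,0,0,0],[0,-0.003,0,0,0,0],[0,-0.003,0,0,0,0]]
  ]
}}

```text
time_s: 13.3
eef_pos: [486.7, -103.3, 62.2]
tcp_rot: [2.059, 2.366, 0.01]
ft_force: [-4.7, -0.0, -5.0]
width: 26.6
gripper_force: 108.5
```

Run:
```python
from h import *
p,_,s=pose();print(L(p).round(1),s["width"],s["time_s"],s["ft_force"],s["torque"]);go(W(0,0.,46),YAW)
```

```text
[-0.3  1.4 46.2] 26.553090894449504 13.3 [-4.74159193 -0.03280901 -5.03698134] [-0.25406376  1.3344744   0.1011814 ]
row [-0.0003, -0.0014, 0.0002] [0.46, -0.05, -0.05] from [486.7, -103.3, 62.2] q [-0.39, 0.4, 0.6, 2.12, -0.34, 0.71, 0.57]
```

Request:
{"name": "jog_arm", "arguments": {
  "plan": [
    [[0,0,0,0,0,0],[0,0,0,0,0,0],[0,0,0,0,0,0],[0,0,0,0,0,0],[0,0,0,0,0,0]]
  ],
  "hand": 0
}}

```text
time_s: 13.8
eef_pos: [490.0, -103.4, 63.8]
tcp_rot: [2.056, 2.362, 0.017]
ft_force: [1.3, -0.2, -0.2]
width: 85.5
gripper_force: 0.0
```

Request:
{"name": "jog_arm", "arguments": {
  "plan": [
    [[0,0,-0.015,0,0,0],[0,0,-0.045,0,0,0],[0,0,-0.085,0,0,0],[0,0,-0.125,0,0,0],[0,0,-0.158,0,0,0]]
  ]
}}

```text
time_s: 14.3
eef_pos: [487.4, -104.4, 224.3]
tcp_rot: [2.057, 2.361, 0.018]
ft_force: [2.0, -0.3, 0.5]
width: 85.7
gripper_force: 0.0
```

Request:
{"name": "jog_arm", "arguments": {
  "plan": [
    [[-0.025,0,0,0,0,0],[-0.06,0,0,0,0,0],[-0.085,0,0,0,0,0],[-0.085,0,0,0,0,0],[-0.085,0,0,0,0,0]]
  ]
}}

```text
time_s: 14.8
eef_pos: [498.4, -188.5, 221.9]
tcp_rot: [2.06, 2.361, 0.015]
ft_force: [-0.1, 0.9, -0.7]
width: 85.6
gripper_force: 0.0
```

```bash
python3 - <<'E' 2>/dev/null
from h import *
s=bot.sense();print(pose()[0],yawnow(),s["time_s"],s["width"],np.abs(s["qd"]).max())
cal=optics.get_calibration("wrist");p,d=optics.capture("wrist");cv2.imwrite("pics/w5.png",p)
X=cloud(cal,d);l=np.array([(X-PK)@PX,(X-PK)@PY,X[:,2]-16]).T
def rep(n,h,r):
    m=(abs(l[:,2]-h)<2.5)&(abs(l[:,0])<40)&(l[:,1]>r[0])&(l[:,1]<r[1]);print(n,m.sum(),np.percentile(l[m],[1,50,99],0).round(1).tolist())
rep("block top",74,(-40,40));rep("jaw",30,(5,40));rep("stop",13,(-40,-10))
m=(abs(l[:,2]-74)<3.5)&(abs(l[:,0])<40)&(abs(l[:,1])<40)
A=np.c_[l[m][:,:2],np.ones(m.sum())];print("slope deg",np.degrees(np.linalg.lstsq(A,l[m][:,2],rcond=None)[0][:2]),cv2.minAreaRect(l[m][:,:2].astype(np.float32)))
E
```

```text
[ 498.42407293 -188.46679763  221.85780529] 7.800170086788566 14.8 85.5776303724929 0.03455350525951698
block top 2167 [[-20.8, -14.1, 72.2], [-1.6, -0.2, 74.0], [18.4, 13.3, 75.6]]
jaw 670 [[-19.2, 16.3, 28.6], [0.1, 22.2, 30.2], [19.3, 28.0, 32.0]]
stop 410 [[-31.7, -22.1, 10.5], [1.7, -19.4, 12.8], [31.1, -12.1, 14.7]]
slope deg [-0.13808572  0.24265367] ((-1.2919445037841797, -0.2583189010620117), (27.865692138671875, 39.74169921875), 89.03598022460938)
```

View pics/w5.png

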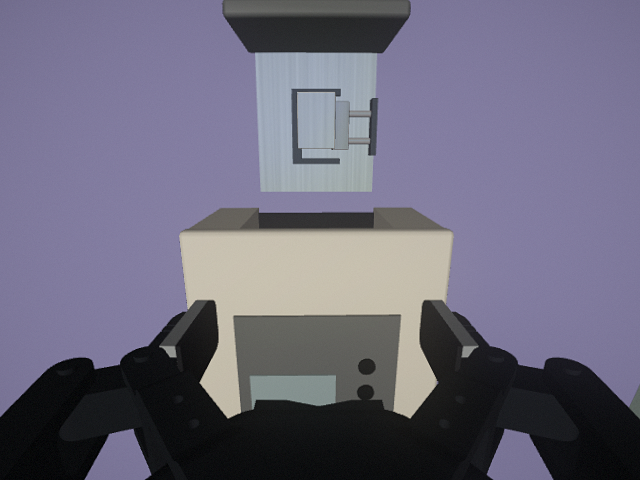

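Run:
```python
from h import *
p,_,s=pose();print(L(p).round(1));go(W(-120,0,206),YAW)
```

```text
[ 84.5   1.4 205.5]
row [0.2045, -0.0017, -0.0003] [0.72, -0.05, -0.08] from [498.6, -187.3, 221.5] q [-0.4, 0.21, 0.77, 1.94, -0.17, 1.05, 0.59]
```

Request:
{"name": "jog_arm", "arguments": {
  "plan": [
    [[0.03,-0.001,0,0.7,0,0],[0.075,-0.002,0,0.7,0,0],[0.12,-0.002,0,0.7,0,0],[0.165,-0.002,0,0.7,0,0],[0.204,-0.002,0,0.7,0,0]]
  ],
  "hand": 255,
  "grip_force": 40
}}

```text
time_s: 15.35
eef_pos: [467.3, 17.9, 221.4]
tcp_rot: [-2.057, -2.373, -0.002]
ft_force: [0.0, -0.5, -1.3]
width: 12.2
gripper_force: 0.0
```

Request:
{"name": "jog_arm", "arguments": {
  "plan": [
    [[0,0,0.02,0,0,0],[0,0,0.06,0,0,0],[0,0,0.1,0,0,0],[0,0,0.13,0,0,0],[0,0,0.135,0,0,0]]
  ]
}}

```text
time_s: 15.85
eef_pos: [464.4, 15.1, 83.0]
tcp_rot: [-2.056, -2.369, 0.01]
ft_force: [-0.7, 0.8, -1.8]
width: 0.2
gripper_force: 0.0
```

Request:
{"name": "jog_arm", "arguments": {
  "plan": [
    [[0,0,0,0,0,0],[0,0,0,0,0,0]]
  ]
}}

```text
time_s: 16.05
eef_pos: [469.9, 14.6, 87.6]
tcp_rot: [2.061, 2.369, 0.004]
ft_force: [-0.1, 0.7, 0.4]
width: 0.2
gripper_force: 0.0
```

Run:
```python
from h import *
p,_,s=pose();print(L(p).round(1),s["width"],s["time_s"],s["ft_force"]);go(W(-92,0,69),YAW)
```

```text
[-119.4    1.1   71.6] 0.22992995684192505 16.05 [-0.07165998  0.66032122  0.38534188]
row [-0.0274, -0.0011, 0.0026] [0.16, -0.03, -0.02] from [469.9, 14.6, 87.6] q [-0.65, 0.29, 0.59, 2.17, -0.24, 0.75, 0.24]
```

Request:
{"name": "jog_arm", "arguments": {
  "plan": [
    [[-0.01,-0.001,0,0,0,0],[-0.02,-0.001,0,0,0,0],[-0.028,-0.001,0,0,0,0],[-0.034,-0.001,0,0,0,0],[-0.042,-0.001,0,0,0,0]]
  ]
}}

```text
time_s: 16.55
eef_pos: [473.7, -28.0, 86.5]
tcp_rot: [-2.063, -2.37, -0.002]
ft_force: [-0.2, 1.2, 1.0]
width: -0.0
gripper_force: 0.7
```

Request:
{"name": "jog_arm", "arguments": {
  "plan": [
    [[-0.01,0,0,0,0,0],[-0.021,0,0,0,0,0],[-0.032,0,0,0,0,0],[-0.043,0,0,0,0,0],[-0.054,0,0,0,0,0]]
  ]
}}

```text
time_s: 17.05
eef_pos: [481.0, -82.4, 86.1]
tcp_rot: [2.063, 2.369, -0.0]
ft_force: [0.5, 1.8, 0.2]
width: 0.4
gripper_force: 0.7
```

Run:
```python
from h import *
p,_,s=pose();print(L(p).round(1),s["width"],s["time_s"],s["ft_force"]);go(W(35,0,71),YAW)
```

```text
[-21.8  -1.4  70.1] 0.43758533399082516 17.05 [0.49046597 1.77564075 0.20945959]
row [-0.0568, 0.0015, -0.0009] [0.0, 0.01, -0.09] from [481.0, -82.4, 86.1] q [-0.46, 0.33, 0.62, 2.12, -0.28, 0.76, 0.47]
```

Drawer moves with ~1 N. Continue toward the detent.

Request:
{"name": "jog_arm", "arguments": {
  "plan": [
    [[-0.011,0.001,0,0,0,0],[-0.022,0.001,0,0,0,0],[-0.034,0.001,0,0,0,0],[-0.046,0.001,0,0,0,0],[-0.055,0.001,0,0,0,0]]
  ]
}}

```text
time_s: 17.55
eef_pos: [489.0, -137.2, 86.0]
tcp_rot: [-2.064, -2.369, 0.001]
ft_force: [-1.0, 1.8, 0.7]
width: 0.1
gripper_force: 0.6
```

Request:
{"name": "jog_arm", "arguments": {
  "plan": [
    [[-0.004,0,0,0,0,0],[-0.008,0,0,0,0,0],[-0.012,0,0,0,0,0],[-0.016,0,0,0,0,0],[-0.02,0,0,0,0,0]]
  ]
}}

```text
time_s: 18.05
eef_pos: [492.6, -156.4, 86.2]
tcp_rot: [2.06, 2.369, -0.001]
ft_force: [0.3, 0.4, -0.1]
width: -0.1
gripper_force: 0.0
```

Run:
```python
from h import *
p,_,s=pose();print(L(p).round(1),s["width"],s["time_s"],s["ft_force"]);go(W(62,0,71),YAW)
```

```text
[53.1 -0.2 70.2] -0.08045377782810241 18.05 [ 0.26722258  0.37748846 -0.10342088]
row [-0.0089, 0.0002, -0.0007] [0.07, 0.11, -0.04] from [492.6, -156.4, 86.2] q [-0.31, 0.39, 0.62, 2.06, -0.32, 0.78, 0.64]
```

Request:
{"name": "jog_arm", "arguments": {
  "plan": [
    [[-0.003,0,0,0,0,0],[-0.006,0,0,0,0,0],[-0.009,0,0,0,0,0],[-0.012,0,0,0,0,0],[-0.012,0,0,0,0,0]]
  ]
}}

```text
time_s: 18.55
eef_pos: [492.6, -156.8, 86.1]
tcp_rot: [-2.045, -2.363, -0.012]
ft_force: [-5.5, 19.5, 14.3]
width: 0.2
gripper_force: 9.9
```

Run:
```python
from h import *
p,_,s=pose();print(L(p).round(1),s["width"],s["time_s"],s["ft_force"]);go(W(62,0,71),YAW)
```

```text
[53.5 -0.2 70.1] 0.19323466424743652 18.55 [-5.5222827  19.47015094 14.27148454]
row [-0.0085, 0.0002, -0.001] [-0.31, -1.01, 0.24] from [492.6, -156.8, 86.1] q [-0.29, 0.4, 0.61, 2.05, -0.33, 0.8, 0.67]
```

Request:
{"name": "jog_arm", "arguments": {
  "plan": [
    [[0.015,0,0,0,0,0],[0.05,0,0,0,0,0],[0.09,0,0,0,0,0],[0.12,0,0,0,0,0],[0.12,0,0,0,0,0]]
  ]
}}

```text
time_s: 19.05
eef_pos: [477.5, -44.0, 86.0]
tcp_rot: [-2.053, -2.377, -0.002]
ft_force: [-0.4, 0.2, 0.4]
width: 0.1
gripper_force: 0.0
```

Run:
```python
from h import *
p,_,s=pose();print(L(p).round(1),s["time_s"],s["ft_force"])
for cn in ["top","side"]:
    cal=optics.get_calibration(cn);c,d=optics.capture(cn)
    if cn=="side":cv2.imwrite("pics/s6.png",cv2.resize(c[200:400,230:480],None,fx=3,fy=3))
    X=cloud(cal,d);l=np.array([(X-PK)@PX,(X-PK)@PY,X[:,2]]).T
    m=(abs(l[:,2]-103)<4)&(abs(l[:,1])<55)&(l[:,0]>-90)&(l[:,0]<85);print(cn,"panel top x",m.sum(),np.percentile(l[m],[2,50,98],0).round(1).tolist() if m.any() else "")
    m=(abs(l[:,2]-115)<4)&(abs(l[:,1])<80)&(l[:,0]>50);print("reader top x",np.percentile(l[m],[.5,50,99.5],0).round(1).tolist())
    m=(abs(l[:,2]-60)<25)&(abs(l[:,1])<50)&(l[:,0]>20)&(l[:,0]<100);print("front face x",m.sum(),np.percentile(l[m][:,0],[5,50,95]) if m.any() else "")
    r=models.tip_of("drawer_front",cn);print([(L(q["position"]).round(1),q["confidence"]) for q in r[:1]])
    for t in ["round_center","short_center","media_center"]:
        r=models.tip_of(t,cn);print(t,[np.round(q["position"]).tolist() for q in r[:1]])
```

```text
[-60.3   0.5  70. ] 19.05 [-0.3754889   0.22568883  0.42424529]
top panel top x 305 [[67.0, -53.0, 99.7], [71.9, 0.2, 103.5], [77.4, 52.6, 106.7]]
reader top x [[77.4, -79.3, 111.3], [166.6, -1.1, 115.5], [268.0, 79.1, 118.9]]
front face x 182 [66.08139854 67.2094913  67.79612867]
[(array([63.2,  4.2, 48.4]), 0.88)]
round_center [[485.0, 306.0, 40.0]]
short_center [[422.0, 168.0, 24.0]]
media_center [[742.0, 368.0, 67.0]]
side panel top x 113 [[-57.5, -48.6, 99.5], [-41.3, -6.7, 103.9], [70.1, 48.4, 106.6]]
reader top x [[78.2, -79.3, 112.2], [181.3, -6.7, 116.1], [269.4, 79.3, 118.9]]
front face x 0 
[]
round_center [[481.0, 306.0, 36.0]]
short_center [[419.0, 168.0, 21.0]]
media_center []
```

View pics/s6.png

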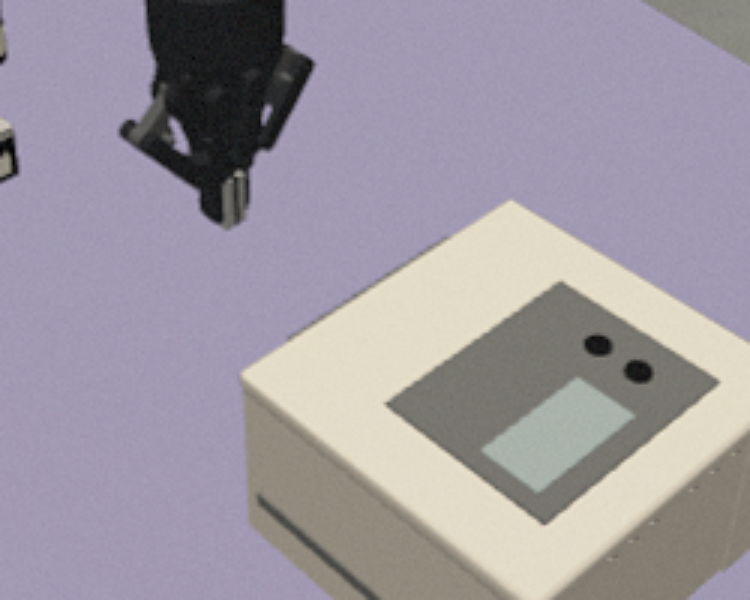

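```bash
python3 -c "
from plant import bot
print(bot.sign_off())"
```

```text
the job is handed in; nothing more can be done
None
```

The reference block is clamped upright on the tray floor and the drawer is pushed home. It stopped hard at about 20 N with the panel flush against the reader. The other standards and the bottle are standing where they were, and the job was handed in at about 19.5 s; once the drawer closed I could no longer see the block.

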